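# Make up the pond-water and soil field kits

## Task

Make up the two field sampling kits from the stock standing on the bench. Pond kit, in the three-compartment tray: the box of slides in the long compartment, the large jar in the bigger of the two other compartments and the dropper bottle in the smaller one; soil kit, in the two-compartment tray: the stack of Petri dishes in the bigger compartment and the small jar in the smaller one. Set each thing down upright on the tray's floor without dropping it, keep everything standing, leave the trays about where they are and do not disturb the rest of the stock.

Things in the scene. Friction and masses are not known exactly. Their poses are not given: they have to be found in the camera images.
- pond_tray: three-compartment tray, shallow light-grey plastic, 140 (x) x 138 (y) x 22 high, loose, 0.5 kg; floor top 3 above origin; walls 4 thick, all 22 high. Origin: centre of underside, z up. Compartments in its frame (mm): LONG 54 (x) x 130 (y), centre (-39, 0); BIGGER of the other two 74 x 74, centre (29, -28); SMALLER 74 (x) x 52 (y), centre (29, 39). On the robot's left or right, turned up to 0.7 rad.
- soil_tray: two-compartment tray, shallow light-grey plastic, 92 (x) x 156 (y) x 22 high, loose, 0.5 kg; floor top 3 above origin; walls 4 thick, all 22 high. Origin: centre of underside, z up. Compartments in its frame (mm): BIGGER 84 x 84, centre (0, -32); SMALLER 84 (x) x 60 (y), centre (0, 44). On the side away from the other tray, turned up to 0.7 rad.
- large_jar: large sample jar: white plastic cylinder with a ribbed white screw cap (top 20 mm), diameter 50, height 85, about 90 g, standing. Origin: centre of the underside, z up its axis.
- small_jar: small sample jar of the same make: white plastic, ribbed white screw cap (top 15 mm), diameter 38, height 60, about 40 g, standing. Origin: centre of the underside, z up.
- dropper_bottle: dropper bottle: amber glass with a black collar and a narrow rubber bulb on top; body diameter 32 up to 54 high, collar diameter 22 from 54 to 74, bulb diameter 14 to 90, the top; about 70 g, standing; grip it by the glass body. Origin: centre of the underside, z up.
- slide_box: box of microscope slides: white oblong box with a lid seam at two thirds of its height, 80 (its x) x 30 (its y) x 55 high, about 220 g, standing on its 80 x 30 face; grip it across the 30. Origin: centre of the underside, z up.
- petri_stack: stack of four closed Petri dishes held by a white paper strap: clear plastic with cream agar, diameter 55, height 60, about 80 g, one rigid piece. Origin: centre of the underside, z up.
- beaker: small open glass beaker, diameter 45 at the rim (42 below), height 60, standing empty. Not part of either kit: it stays. Origin: centre of the underside.
- screw_bottle: amber glass bottle with a flat black screw cap, body diameter 32, height 76 (like the dropper bottle but with no bulb). Not part of either kit: it stays. Origin: centre of the underside.
- universal_tube: slender clear plastic tube with a white cap, diameter 29, height 88, standing. Not part of either kit: it stays. Origin: centre of the underside.
Mind the look-alikes: they are no part of the job. What is shaped like the soil_tray but purple is not meant.

How it is judged:
By the outcome, as a careful person would: the job done as asked, in the order asked, and still so for the second after the job is handed in, with the robot touching nothing.
It also fails if it takes over 138 s, if anything falls off the work surface, if the arm or the gripper's body presses on something with over 40 N, if the wrist force passes 120 N, or if a joint passes its speed limit or range.

## Robot

A 7-joint arm with a two-finger parallel gripper is mounted at the origin on the work surface. World frame = base frame: x ahead of the robot, y to its left, z up, the work surface at z = 0. Lengths are in m, angles in rad, forces in N, time in s.
With the tool pointing down it reaches from about 0.4 to 0.85 m from the base axis. Payload 10.4 kg.
Tool frame: the origin (TCP) lies on the centre line of the jaws, within the pads' length; the fingertips stand r.finger_overhang ahead of it and the grasp point (between the pads) lies 5 mm behind it (r.finger_overhang is the distance from the TCP to the fingertips, in m); z points along the fingers, y is the line along which they close (so a half turn about z gives the same grasp; the last joint's range is limited). The gripper opens to 87 mm and grips with 3 to 60 N. Pads are 19 mm wide; open, the fingers measure 117 mm over their backs; the gripper's body (75 mm by 190 mm) begins 51 mm behind the grasp point.
Start: joints at [-1.141, 0.332, -0.065, 1.46, 0.022, 1.35, -0.088], TCP at [0.273, 0.562, 0.202] pointing down, gripper open.
Joint ranges: [-2.6, 2.6], [-0.5, 2.12], [-1.47, 1.34], [0.16, 2.42], [-1.27, 4.41], [0.06, 2.06], [-2.6, 2.6]. Speed limits (rad/s): [2.22, 2.22, 2.79, 2.79, 3.14, 3.14, 3.14].

## Interface

Orientations are given as a unit quaternion [x, y, z, w].
In Python, from bench import read_state, viewer, r gives the robot as it stands.
- The arm moves only by the tool carry_out, never from a script. Its argument "moves" is a list of rows, each a list of 6 numbers: the shift along the tool's x, y, z in units of 40 mm (1.0 is 40 mm), then the turn, a rotation vector about the tool's x, y, z in units of 8 degrees (1.0 is 8 degrees). A call has 1 to 20 rows; each row shifts and turns the commanded pose from where the row before left it, along the tool's axes as they then stand; what a row does not reach is not made up. A row lasts 1/8 s, in which the tool goes at most 62.5 mm and 10.7 degrees, less where a joint would pass 70% of its speed; a pose out of reach is approached as far as the arm can. A call is refused whole if a number of a shift passes 1 or a number of a turn 1, either way. A call with a gripper value outside its range is refused whole. "fingers" is the finger opening in mm, from 0 to 87, set as the call begins (left out, the last holds). The fingers move at their own pace and stop on an object; "force" is the grip in N (left out, the last holds). Time passes only in rows, so rows that do not move let the fingers close. It gives the time, the measured TCP pose, the force, the opening and the grip force at its end, in the units of the state.
- read_state(): the state, without advancing time (a new reading comes with each control period).
- viewer.camera(name): name is "scene" or "top" or "wrist"; returns a dict with "pixels" (384x512x3 uint8, red, green, blue), "range_z" (384x512 float32, m along the optical axis (not along the pixel's ray), 0 where there is no reading), "fx", "fy", "cx", "cy" (pixels), "xyz" and "orientation" of the camera in the world. Camera axes: x right, y down, z forward; pixel columns grow to the right and rows downward; lengths in m; the calibration is good to about 2 mm. A picture is of the moment at which its call begins.
- r.close_job(): hands the job in; it is judged then, once.
The state is a dict: "time": time; "joint_positions": joint angles; "joint_vel": joint speeds; "joint_torque": joint torques, N m; "ee_pos": TCP position; "eef_rot": TCP orientation; "ft_force": force on the tool from outside, world axes, zero at the start; "torque": the same for the moment, N m; "width": finger opening in m; "grip_force": force on a finger pad.
Only numpy, scipy, OpenCV 4.12 (cv2) and the standard library are available. Lean on these libraries where they do the work, as an engineer would, in place of code of your own. Each camera call takes 0.05 s, during which the arm holds its last target. There are 200 camera calls.

## Working session

There is one attempt and no reset: what is moved stays moved. The work goes in short steps, Python scripts to look and compute and a tool call to move; the robot and the scene stay as the last step left them, time stands still between calls to the robot, and variables do not carry over. Pictures are saved under pics/ and viewed, at most 14 in all, crops included, and the job is handed in when it is done.

Besides the shell and the picture viewer there is one more tool, called after "Request:" in YAML: its name, and indented under it one key for each argument. carry_out: Moves the arm, as the interface text tells. Its arguments: {"type":"object","properties":{"moves":{"type":"array","items":{"type":"array","items":{"type":"number"}}},"fingers":{"type":"number"},"force":{"type":"number"}},"required":["moves"]}

```bash
ls; mkdir -p pics; python3 - <<'E'
from bench import read_state, viewer, r
import cv2,numpy as np
s=read_state();print(s['time'],s['ee_pos'],s['eef_rot'],s['width'],r.finger_overhang)
for n in ('top','scene'):
    c=viewer.camera(n);np.savez(f'{n}0.npz',**c)
    print(n,c['fx'],c['cx'],c['cy'],c['xyz'],c['orientation'])
    cv2.imwrite(f'pics/{n}0.png',cv2.resize(c['pixels'][...,::-1],(800,600)))
E
```

```text
pics
0.0 [0.27322163 0.56163653 0.2008585 ] [ 2.24455560e-01  9.74484068e-01 -6.94723798e-04 -1.42504221e-04] 0.08688845884320512 0.014
top 432.3001469495744 257.4090612996908 188.93425507038208 [ 0.4385109  -0.01867629  0.9881326 ] [ 0.7076808  -0.70621317  0.00381936 -0.02088656]
scene 419.6376830065041 255.58520375204824 188.6644214767035 [ 0.9608328 -0.3655168  0.8419321] [ 0.84954886  0.42405486 -0.14519796 -0.27813982]
```

View pics/top0.png

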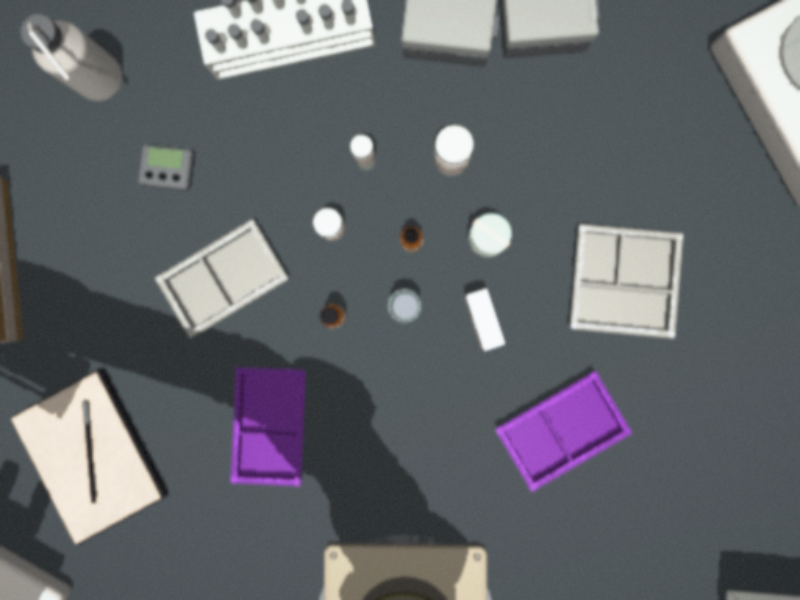

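View pics/scene0.png

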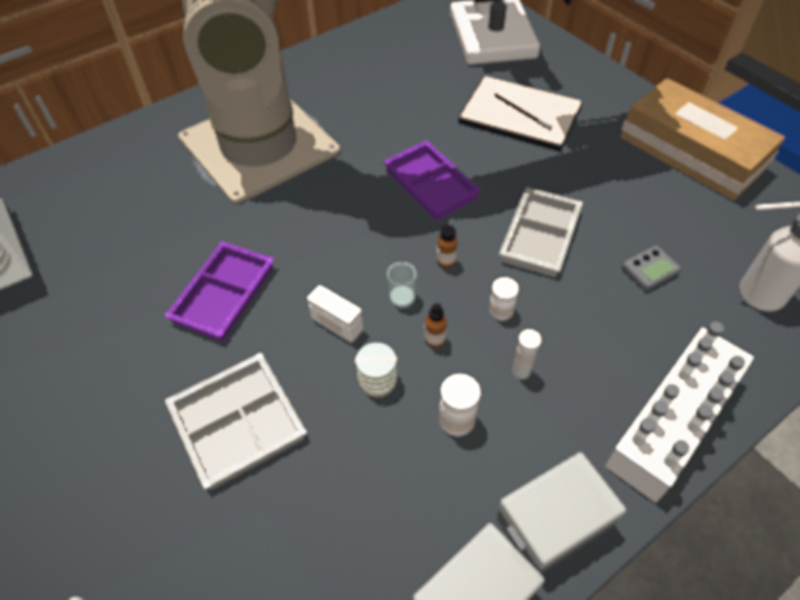

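Top view: both grey trays are visible, soil at (222,277) and pond at (627,281). The stock stands between them: slides (485,320), petri (490,235), large jar (454,150), small jar (328,222), beaker (405,305) and tube (361,147). The two amber bottles are at (411,236) and (332,316); I'll tell them apart by height.

```bash
cat > h.py <<'E'
import numpy as np,cv2
from scipy.spatial.transform import Rotation as R
def world(c):
    z=c['range_z'].astype(float);v,u=np.indices(z.shape)
    p=np.stack([(u-c['cx'])/c['fx']*z,(v-c['cy'])/c['fy']*z,z],-1)
    w=p@R.from_quat(c['orientation']).as_matrix().T+c['xyz'];w[z==0]=np.nan;return w
def ray(c,u,v,h):
    d=R.from_quat(c['orientation']).as_matrix()@np.array([(u-c['cx'])/c['fx'],(v-c['cy'])/c['fy'],1]);o=np.asarray(c['xyz'])
    return o+d*(h-o[2])/d[2]
E
python3 - <<'E'
from h import *
for n in ('top','scene'):
    c=dict(np.load(n+'0.npz'));w=world(c);z=w[...,2]
    roi=(w[...,0]>.35)&(w[...,0]<.85)&(abs(w[...,1])<.45)
    print(n,'table',np.nanmedian(z[roi]))
    m=(roi&(z>.03)&(z<.11)).astype(np.uint8)
    k,l,st,ce=cv2.connectedComponentsWithStats(m)
    for i in range(1,k):
        if st[i,4]<25: continue
        P=w[l==i];zt=np.percentile(P[:,2],95);T=P[P[:,2]>zt-.006]
        (x,y),(a,b),an=cv2.minAreaRect((T[:,:2]*1e3).astype(np.float32))
        print('px',ce[i].round(),'top z %.4f'%zt,'mean',T[:,:2].mean(0).round(4),'rect',round(x),round(y),round(a),round(b),round(an),len(T),'rgb',c['pixels'][l==i].mean(0).round())
    # trays
    if n=='top':
      hsv=cv2.cvtColor(c['pixels'],cv2.COLOR_RGB2HSV)
      m=(roi&(z>.006)&(z<.03)&(hsv[...,1]<60)).astype(np.uint8)
      m=cv2.morphologyEx(m,cv2.MORPH_CLOSE,np.ones((7,7)))
      k,l,st,ce=cv2.connectedComponentsWithStats(m)
      for i in range(1,k):
        if st[i,4]<800: continue
        P=w[(l==i)&(z>.015)&(z<.028)]
        r_=cv2.minAreaRect((P[:,:2]*1e3).astype(np.float32))
        print('tray',ce[i].round(),np.round(r_[0]),np.round(r_[1]),round(r_[2],1),cv2.boxPoints(r_).round().tolist(),np.median(P[:,2]))
E
```

```text
top table 0.0009190334343762707
px [175.  24.] top z 0.1080 mean [0.8298 0.1917] rect 836 171 18 197 12 284 rgb [202. 205. 202.]
px [288.  24.] top z 0.0714 mean [ 0.8325 -0.0612] rect 836 -57 124 41 84 907 rgb [175. 178. 171.]
px [351.  21.] top z 0.0713 mean [ 0.8375 -0.197 ] rect 836 -201 29 124 0 651 rgb [165. 167. 161.]
px [464.  25.] top z 0.0643 mean [ 0.831  -0.4463] rect 830 -445 24 10 6 44 rgb [145. 143. 138.]
px [61. 43.] top z 0.1058 mean [0.786  0.4326] rect 791 433 17 59 73 75 rgb [114. 112. 108.]
px [290.  94.] top z 0.0876 mean [ 0.6753 -0.066 ] rect 675 -66 49 49 1 434 rgb [226. 227. 224.]
px [232.  95.] top z 0.0902 mean [0.6721 0.0593] rect 673 59 28 25 1 144 rgb [207. 208. 205.]
px [210. 142.] top z 0.0622 mean [0.5737 0.1086] rect 574 109 37 35 2 235 rgb [231. 233. 232.]
px [314. 149.] top z 0.0629 mean [ 0.5575 -0.1178] rect 558 -118 53 53 28 490 rgb [226. 235. 230.]
px [263. 152.] top z 0.0900 mean [ 0.5535 -0.0078] rect 554 -7 10 13 90 31 rgb [80. 58. 41.]
px [258. 194.] top z 0.0621 mean [0.4592 0.0019] rect 458 1 43 41 0 83 rgb [129. 141. 142.]
px [310. 204.
[... 935 characters left out ...]
gb [223. 220. 215.]
px [278. 206.] top z 0.0885 mean [ 0.5554 -0.0096] rect 555 -9 12 10 40 28 rgb [86. 62. 45.]
px [440. 237.] top z 0.1089 mean [0.8313 0.1933] rect 837 171 18 199 12 263 rgb [202. 199. 194.]
px [337. 223.] top z 0.0902 mean [0.6739 0.0585] rect 673 59 27 28 46 133 rgb [188. 183. 176.]
px [240. 233.] top z 0.0627 mean [ 0.5604 -0.1184] rect 560 -119 54 54 21 441 rgb [217. 220. 211.]
px [293. 256.] top z 0.0874 mean [ 0.6777 -0.0668] rect 677 -66 49 49 71 431 rgb [214. 210. 206.]
px [346. 315.] top z 0.0718 mean [ 0.834  -0.0638] rect 832 -58 124 39 89 1091 rgb [207. 205. 197.]
px [295. 360.] top z 0.0716 mean [ 0.8388 -0.1973] rect 840 -202 26 122 3 866 rgb [218. 216. 208.]
```

```bash
cat >> h.py <<'E'
def go(x,y,z,phi):
    """tool-axis shift (40 mm units) after a turn (8 deg units) about tool z to closing angle phi (deg, mod 180)"""
    from bench import read_state
    s=read_state();M=R.from_quat(s['eef_rot']).as_matrix()
    cur=np.degrees(np.arctan2(M[1,1],M[0,1]));d=(phi-cur+90)%180-90
    Rn=R.from_euler('z',d,degrees=True).as_matrix()@M
    sh=Rn.T@(np.array([x,y,z])-s['ee_pos'])/.04
    print('t %.2f pos %s z-axis %s closing %.1f turn_z units %.2f shift units %s w %.4f q7 %.2f'%(s['time'],s['ee_pos'].round(4),M[:,2].round(4),cur,-d/8,sh.round(3),s['width'],s['joint_positions'][6]))
E
python3 - <<'E'
from h import *
for n in ('top','scene'):
    c=dict(np.load(n+'0.npz'));w=world(c);z=w[...,2]
    hsv=cv2.cvtColor(c['pixels'],cv2.COLOR_RGB2HSV)
    for nm,ctr in (('soil',(.498,.266)),('pond',(.495,-.314))):
        m=(np.hypot(w[...,0]-ctr[0],w[...,1]-ctr[1])<.115)&(z>.019)&(z<.027)&(hsv[...,1]<70)&(hsv[...,2]>110)
        P=w[m][:,:2]*1e3;r_=cv2.minAreaRect(P.astype(np.float32));print(n,nm,np.round(r_[0],1),np.round(r_[1]),round(r_[2],1),m.sum())
        for yaw in [np.radians((31 if nm=='soil' else -5)+np.arange(-5,6))]:
            # tightest bounding box over yaw using trimmed extents
            best=min(((np.ptp(np.percentile(P@[np.cos(a),np.sin(a)],[1,99]))+np.ptp(np.percentile(P@[-np.sin(a),np.cos(a)],[1,99])),a) for a in yaw))
            a=best[1];e=[np.percentile(P@v,[1,99]) for v in ([np.cos(a),np.sin(a)],[-np.sin(a),np.cos(a)])]
            cc=np.array([[np.cos(a),-np.sin(a)],[np.sin(a),np.cos(a)]])@[np.mean(q) for q in e]
            print('  yaw',np.degrees(a).round(1),'ctr',cc.round(1),'ext',[np.ptp(q).round() for q in e])
go(.440,-.110,.16,108)
E
```

```text
top soil [497.8 266.4] [101. 165.] 31.3 875
  yaw 31.0 ctr [497.9 266.3] ext [np.float64(100.0), np.float64(163.0)]
top pond [ 495.1 -313.9] [148. 148.] 84.7 1127
  yaw -5.0 ctr [ 495.  -313.7] ext [np.float64(147.0), np.float64(146.0)]
scene soil [498.2 266. ] [ 99. 167.] 31.2 550
  yaw 31.0 ctr [498.4 265.9] ext [np.float64(99.0), np.float64(165.0)]
scene pond [ 496.  -313.4] [146. 150.] 84.7 1164
  yaw -5.0 ctr [ 495.9 -313.6] ext [np.float64(148.0), np.float64(145.0)]
t 0.10 pos [0.2733 0.5617 0.2009] z-axis [-5.0e-04 -1.2e-03 -1.0e+00] closing 64.1 turn_z units -5.49 shift units [  1.225 -17.257   1.045] w 0.0870 q7 -0.09
```

Request:
carry_out:
  moves:
    - [0,0,0,0,0,-0.915]
    - [0,0,0,0,0,-0.915]
    - [0,0,0,0,0,-0.915]
    - [0,0,0,0,0,-0.915]
    - [0,0,0,0,0,-0.915]
    - [0,0,0,0,0,-0.915]
    - [0.1,-1,0,0,0,0]
    - [0.1,-1,0,0,0,0]
    - [0.1,-1,0,0,0,0]
    - [0.1,-1,0,0,0,0]
    - [0.1,-1,0,0,0,0]
    - [0.1,-1,0,0,0,0]
    - [0.1,-1,0,0,0,0]
    - [0.1,-1,0,0,0,0]
    - [0.1,-1,0,0,0,0]
    - [0.1,-1,0,0,0,0]
    - [0.1,-1,0,0,0,0]
    - [0.1,-1,0,0,0,0]
    - [0,-1,0,0,0,0]
    - [0,-1,0,0,0,0]
  fingers: 70
  force: 25

```text
time: 2.6
ee_pos: [0.4007, 0.0133, 0.2016]
eef_rot: [-0.156, 0.988, 0.0, 0.0]
ft_force: [0.9, 0.7, 0.1]
width: 0.0699
grip_force: 0.0
```

```bash
python3 -c "
from h import *
go(.440,-.110,.041,108)"
```

```text
t 2.60 pos [0.4007 0.0133 0.2016] z-axis [ 1.e-04  3.e-04 -1.e+00] closing 108.0 turn_z units -0.00 shift units [ 0.018 -3.235  4.013] w 0.0699 q7 1.67
```

Request:
carry_out:
  moves:
    - [0,-0.81,0,0,0,0]
    - [0,-0.81,0,0,0,0]
    - [0,-0.81,0,0,0,0]
    - [0,-0.81,0,0,0,0]
    - [0,0,1,0,0,0]
    - [0,0,0,0,0,0]

```text
time: 3.35
ee_pos: [0.4386, -0.1086, 0.1596]
eef_rot: [-0.156, 0.988, 0.0, -0.003]
ft_force: [0.1, 0.5, 1.1]
width: 0.07
grip_force: 0.0
```

```bash
python3 - <<'E'
from h import *
from bench import viewer
go(.440,-.110,.041,108)
c=viewer.camera('wrist');cv2.imwrite('pics/w1.png',c['pixels'][...,::-1])
w=world(c);z=w[...,2];m=(z>.05)&(z<.066)&(c['pixels'].min(-1)>120)
P=w[m][:,:2];P=P[np.hypot(P[:,0]-.44,P[:,1]+.11)<.05]
print(len(P),cv2.minAreaRect((P*1e3).astype(np.float32)))
E
```

```text
t 3.35 pos [ 0.4386 -0.1086  0.1596] z-axis [-5.1e-03 -2.0e-04 -1.0e+00] closing 107.9 turn_z units -0.01 shift units [-0.037 -0.047  2.964] w 0.0700 q7 2.01
2943 ((441.10467529296875, -111.03887939453125), (79.35037231445312, 29.930316925048828), 18.211727142333984)
```

View pics/w1.png

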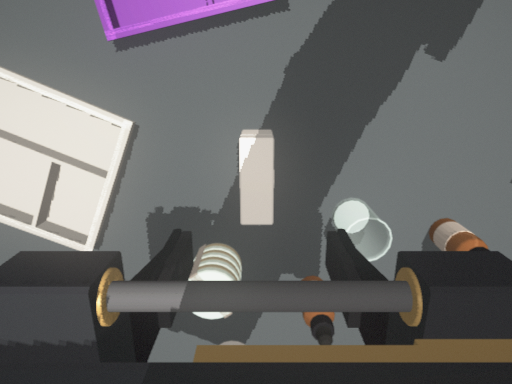

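The wrist view shows the slide box centred between the fingers at (256,177), and it measures within 1 mm of the estimate. I'll grip it here.

Request:
carry_out:
  moves:
    - [-0.06,-0.05,0.75,0,0,0]
    - [0,0,0.75,0,0,0]
    - [0,0,0.75,0,0,0]
    - [0,0,0.5,0,0,0]
    - [0,0,0.2,0,0,0]
    - [0,0,0,0,0,0]

```text
time: 4.15
ee_pos: [0.444, -0.1096, 0.0443]
eef_rot: [-0.156, 0.988, 0.0, 0.0]
ft_force: [-0.5, 0.4, -0.1]
width: 0.0701
grip_force: 0.0
```

Request:
carry_out:
  moves:
    - [0,0,0,0,0,0]
    - [0,0,0,0,0,0]
    - [0,0,0,0,0,0]
    - [0,0,0,0,0,0]
    - [0,0,0,0,0,0]
    - [0,0,0,0,0,0]
  fingers: 20
  force: 25

```text
time: 4.9
ee_pos: [0.4435, -0.1098, 0.0436]
eef_rot: [-0.156, 0.988, 0.0, -0.0]
ft_force: [-0.7, 0.2, 0.2]
width: 0.0226
grip_force: 0.0
```

```bash
sed -i 's|d=(phi-cur+90)%180-90|az=np.degrees(np.arctan2(y,x));q7=np.degrees(s["joint_positions"][6]);c7=cur-np.degrees(np.arctan2(s["ee_pos"][1],s["ee_pos"][0]));cur+=180*round((q7-c7)/180);d=az+((phi-az+90)%180-90)-cur|' h.py; python3 -c "
from h import *
go(.456,-.3105,.044,-5)"
```

```text
t 4.90 pos [ 0.4435 -0.1098  0.0436] z-axis [-0.e+00  1.e-04 -1.e+00] closing 108.0 turn_z units 14.12 shift units [-4.97   0.749 -0.01 ] w 0.0226 q7 2.11
```

```bash
python3 - <<'E'
from h import *
from bench import viewer,read_state
a=viewer.camera('wrist')['pixels'];c=viewer.camera('scene');b=c['pixels'][100:280,130:330]
cv2.imwrite('pics/w2.png',np.hstack([a[...,::-1][:, :400],cv2.resize(b,(400,384))[...,::-1]]))
s=read_state();print(s['width'],s['grip_force'],s['ft_force'])
E
```

```text
0.020684729238688093 0.0 [-0.71124922 -0.91959911  0.1016143 ]
```

View pics/w2.png

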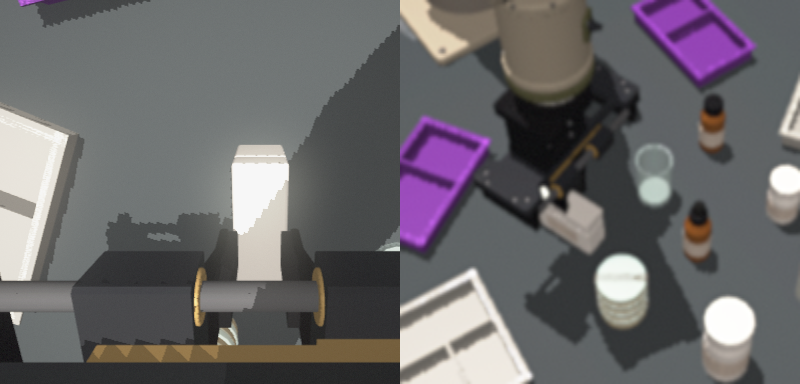

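The wrist picture shows the box at (260,220) with the fingers beside it at (225,265) and (297,265). The reading says 21 mm and no grip force, so I'm measuring where the box is relative to the TCP.

```bash
python3 - <<'E'
from h import *
from bench import viewer,read_state
s=read_state()
c=viewer.camera('wrist');w=world(c);M=R.from_quat(s['eef_rot']).as_matrix()
T=(w-s['ee_pos'])@M  # tool frame
C=(np.asarray(c['xyz'])-s['ee_pos'])@M;print('cam in tool',C.round(3),(M.T@R.from_quat(c['orientation']).as_matrix()).round(2).tolist())
for row in (180,220,250,265,280,320,340):
    print(row,[(u,*(T[row,u]*1e3).round().astype(int)) if np.isfinite(T[row,u]).all() else (u,) for u in (215,225,240,260,280,295,305)])
m=(w[...,2]>.048)&(w[...,2]<.066)&(c['pixels'].min(-1)>90);k,l,st,ce=cv2.connectedComponentsWithStats(m.astype(np.uint8))
for i in range(1,k):
  if st[i,4]>500: print(ce[i],cv2.minAreaRect((w[l==i][:,:2]*1e3).astype(np.float32)),cv2.minAreaRect((T[l==i][:,:2]*1e3).astype(np.float32)))
c=viewer.camera('scene');w=world(c)
m=(w[...,2]>.05)&(w[...,2]<.062)&(np.hypot(w[...,0]-.44,w[...,1]+.11)<.05);print(m.sum(),cv2.minAreaRect((w[m][:,:2]*1e3).astype(np.float32)))
E
```

```text
cam in tool [ 0.083 -0.001 -0.182] [[-0.0, -0.95, -0.3], [1.0, -0.0, -0.0], [-0.0, -0.3, 0.95]]
180 [(215, np.int64(17), np.int64(-31), np.int64(44)), (225, np.int64(17), np.int64(-24), np.int64(45)), (240, np.int64(33), np.int64(-10), np.int64(-10)), (260, np.int64(33), np.int64(0), np.int64(-11)), (280, np.int64(33), np.int64(10), np.int64(-10)), (295, np.int64(17), np.int64(24), np.int64(45)), (305, np.int64(17), np.int64(31), np.int64(44))]
220 [(215, np.int64(-13), np.int64(-32), np.int64(45)), (225, np.int64(-13), np.int64(-25), np.int64(45)), (240, np.int64(10), np.int64(-11), np.int64(-9)), (260, np.int64(11), np.int64(0), np.int64(-10)), (280, np.int64(10), np.int64(11), np.int64(-10)), (295, np.int64(-13), np.int64(25), np.int64(46)), (305, np.int64(-13), np.int64(32), np.int64(46))]
250 [(215, np.int64(11), np.int64(-20), np.int64(-44)), (225, np.int64(9), np.int64(-16), np.int64(-41)), (240, np.int64(-8), np.int64(-11), np.int64(-9)), (260, np.int64(-8), np.int64(0), np.int64(-9)), (280, np.int64(3), np.int64(10), np.int64(-31)), (295, np.int64(10), np.int64(16), np.int64
[... 1361 characters left out ...]
.int64(16), np.int64(45)), (295, np.int64(-116), np.int64(28), np.int64(44)), (305, np.int64(2), np.int64(14), np.int64(-90))]
[259.02120141 215.74423692] ((436.330810546875, -112.48907470703125), (70.12743377685547, 30.099353790283203), 18.03620147705078) ((7.631313323974609, -0.3266134262084961), (30.099346160888672, 70.12745666503906), 89.94271087646484)
[453.43431635 328.53485255] ((462.4190673828125, 19.031845092773438), (8.196101188659668, 27.75767707824707), 80.98423767089844) ((-57.77894592285156, 116.72042846679688), (27.757736206054688, 8.196367263793945), 26.995798110961914)
215 ((442.7967529296875, -109.90328979492188), (75.89704132080078, 31.450685501098633), 17.693660736083984)
```

```bash
python3 - <<'E'
from h import *
from bench import viewer,read_state
s=read_state();print(s['width'],s['ee_pos'])
c=viewer.camera('wrist');w=world(c);M=R.from_quat(s['eef_rot']).as_matrix();T=(w-s['ee_pos'])@M*1e3
dark=c['pixels'].max(-1)<75
for lo,hi in ((-40,-8),(8,40)):
    m=(T[...,1]>lo)&(T[...,1]<hi)&(abs(T[...,0])<16)&dark&(T[...,2]<30);P=T[m]
    v,u=np.where(m);i=np.argsort(-P[:,2])[:8]
    print(len(P));[print(u[j],v[j],P[j].round()) for j in i]
c=viewer.camera('scene');w=world(c);T=(w-s['ee_pos'])@M*1e3
m=(abs(T[...,0])<16)&(abs(T[...,1])<50)&(c['pixels'].max(-1)<75)&(w[...,2]>.01);P=T[m]
i=np.argsort(-P[:,2])[:8];print(len(P),P[i].round())
E
```

```text
0.020329511444169522 [ 0.44348076 -0.10988011  0.04360325]
1582
239 263 [ -9. -11. -22.]
239 264 [ -9. -11. -22.]
239 262 [ -8. -11. -23.]
238 261 [ -4. -11. -29.]
238 260 [ -3. -11. -30.]
238 259 [ -2. -11. -30.]
238 263 [ -4. -11. -30.]
238 258 [ -1. -11. -30.]
1719
294 230 [ 10.  17. -21.]
295 232 [ 10.  18. -23.]
296 232 [ 10.  18. -25.]
294 232 [ 10.  17. -25.]
296 233 [ 10.  18. -25.]
295 233 [ 10.  17. -26.]
293 234 [ 10.  16. -26.]
294 234 [ 10.  17. -26.]
488 [[-11.  17. -23.]
 [ -4.  11. -25.]
 [-10.  15. -25.]
 [ -4. -18. -25.]
 [ -9.  13. -25.]
 [-11.  11. -25.]
 [-10. -14. -27.]
 [-11.  17. -27.]]
```

Both cameras agree that the fingertips stand about 22 mm behind the reported TCP, not 14 mm ahead of it. That puts them about 36 mm higher than I assumed, so the fingers closed above the box without touching it. x and y are fine. From here I reckon tip height as ee_z + 22 mm.

Request:
carry_out:
  moves:
    - [0,0,0,0,0,0]
    - [0,0,0,0,0,0]
    - [0,0,0,0,0,0]
    - [0,0,0,0,0,0]
    - [0,0,0.3,0,0,0]
    - [0.08,0,0.3,0,0,0]
    - [0,0,0.3,0,0,0]
    - [0,0,0,0,0,0]
  fingers: 60

```text
time: 6.2
ee_pos: [0.4395, -0.1109, 0.0064]
eef_rot: [-0.156, 0.988, 0.0, -0.001]
ft_force: [-0.0, 0.1, -0.3]
width: 0.06
grip_force: 0.0
```

Request:
carry_out:
  moves:
    - [0,0,0,0,0,0]
    - [0,0,0,0,0,0]
    - [0,0,0,0,0,0]
    - [0,0,0,0,0,0]
    - [0,0,0,0,0,0]
  fingers: 20

```text
time: 6.82
ee_pos: [0.4406, -0.1108, 0.0078]
eef_rot: [-0.156, 0.988, 0.0, 0.0]
ft_force: [-1.0, 0.3, 2.2]
width: 0.0297
grip_force: 25.0
```

```bash
python3 - <<'E'
from h import *
from bench import viewer,read_state
s=read_state();print(s['width'],s['ee_pos'],s['grip_force'],s['ft_force'])
c=viewer.camera('scene');w=world(c);M=R.from_quat(s['eef_rot']).as_matrix();T=(w-s['ee_pos'])@M*1e3
m=(abs(T[...,0])<14)&(abs(T[...,1])<50)&(c['pixels'].max(-1)<75)&(w[...,2]>.01);P=T[m]
i=np.argsort(-P[:,2])[:8];print(len(P),P[i].round().tolist())
go(.456,-.3105,.2,-5)
E
```

```text
0.02969813908640328 [ 0.44060619 -0.11075615  0.00777456] 24.953026757149246 [-1.02604749  0.29051415  2.24886581]
358 [[-12.0, -22.0, -25.0], [-10.0, -23.0, -26.0], [-6.0, -22.0, -26.0], [-5.0, -24.0, -26.0], [-11.0, -21.0, -28.0], [4.0, -24.0, -28.0], [-4.0, -23.0, -28.0], [-0.0, -22.0, -29.0]]
t 6.88 pos [ 0.4406 -0.1108  0.0078] z-axis [ 4.e-04  2.e-04 -1.e+00] closing 108.0 turn_z units 14.12 shift units [-4.943  0.818 -4.803] w 0.0299 q7 2.16
```

Gripped: the width is 29.7 mm and the force 25 N. Next I lift, turn and carry it over.

Request:
carry_out:
  moves:
    - [0,0,-0.5,0,0,0]
    - [0,0,-1,0,0,0]
    - [0,0,-1,0,0,0]
    - [0,0,-0.5,0,0,0.62]
    - [0,0,0,0,0,0.9]
    - [0,0,0,0,0,0.9]
    - [0,0,0,0,0,0.9]
    - [0,0,0,0,0,0.9]
    - [0,0,0,0,0,0.9]
    - [0,0,0,0,0,0.9]
    - [0,0,0,0,0,0.9]
    - [0,0,0,0,0,0.9]
    - [0,0,0,0,0,0.9]
    - [0,0,0,0,0,0.9]
    - [0,0,0,0,0,0.9]
    - [0,0,0,0,0,0.9]
    - [0,0,0,0,0,0.9]
    - [0,0,0,0,0,0.9]
    - [0,0,0,0,0,0.9]

```text
time: 9.25
ee_pos: [0.4401, -0.1109, 0.1273]
eef_rot: [0.739, 0.674, -0.0, -0.0]
ft_force: [-0.2, -0.3, -2.4]
width: 0.0298
grip_force: 25.0
```

```bash
python3 -c "
from h import *
go(.456,-.3105,.0138,-5)"
```

```text
t 9.25 pos [ 0.4401 -0.1109  0.1273] z-axis [-7.e-04  1.e-04 -1.e+00] closing -5.2 turn_z units -0.03 shift units [-4.937  0.834  2.837] w 0.0298 q7 0.06
```

Request:
carry_out:
  moves:
    - [-0.5,0.1,0,0,0,0]
    - [-0.9,0.15,0,0,0,0]
    - [-0.9,0.15,0,0,0,0]
    - [-0.9,0.15,0,0,0,0]
    - [-0.9,0.15,0,0,0,0]
    - [-0.54,0.1,0,0,0,0]
    - [-0.3,0.03,0,0,0,0]
    - [0,0,0.8,0,0,0]
    - [0,0,0.8,0,0,0]
    - [0,0,0.2,0,0,0]
    - [0,0,0,0,0,0]

```text
time: 10.62
ee_pos: [0.4564, -0.3104, 0.0558]
eef_rot: [0.737, 0.676, -0.0, -0.0]
ft_force: [0.4, 0.1, -1.3]
width: 0.0295
grip_force: 25.0
```

```bash
python3 - <<'E'
from h import *
from bench import viewer
go(.456,-.3105,.0108,-5)
c=viewer.camera('wrist');cv2.imwrite('pics/w3.png',c['pixels'][...,::-1])
E
```

```text
t 10.62 pos [ 0.4564 -0.3104  0.0558] z-axis [-4.e-04  3.e-04 -1.e+00] closing -5.0 turn_z units 0.00 shift units [-0.005 -0.008  1.126] w 0.0295 q7 0.66
```

View pics/w3.png

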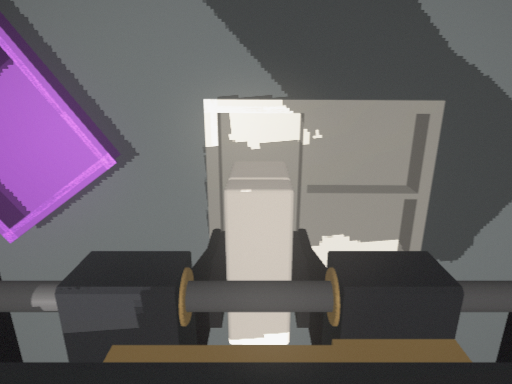

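The box is square to the long compartment and over its middle (walls at columns 212 and 300). Lowering it now.

Request:
carry_out:
  moves:
    - [0,0,0.4,0,0,0]
    - [0,0,0.4,0,0,0]
    - [0,0,0.15,0,0,0]
    - [0,0,0.08,0,0,0]
    - [0,0,0.03,0,0,0]
    - [0,0,0,0,0,0]

```text
time: 11.42
ee_pos: [0.4566, -0.3107, 0.0134]
eef_rot: [0.737, 0.676, 0.0, 0.0]
ft_force: [-1.1, -0.2, -1.9]
width: 0.0299
grip_force: 25.0
```

Request:
carry_out:
  moves:
    - [0,0,0.03,0,0,0]
    - [0,0,0.02,0,0,0]
    - [0,0,0,0,0,0]

```text
time: 11.8
ee_pos: [0.4564, -0.3105, 0.0112]
eef_rot: [0.737, 0.676, 0.0, -0.0]
ft_force: [-0.2, 0.2, -1.0]
width: 0.0297
grip_force: 25.0
```

Request:
carry_out:
  moves:
    - [0,0,0.02,0,0,0]
    - [0,0,0.02,0,0,0]
    - [0,0,0,0,0,0]

```text
time: 12.18
ee_pos: [0.4566, -0.3106, 0.0107]
eef_rot: [0.737, 0.676, 0.0, -0.0]
ft_force: [-3.8, 3.9, 13.6]
width: 0.0298
grip_force: 25.0
```

Request:
carry_out:
  moves:
    - [0,0,-0.02,0,0,0]
    - [0,0,0,0,0,0]
    - [0,0,0,0,0,0]
    - [0,0,0,0,0,0]
    - [0,0,-0.3,0,0,0]
    - [0,0,-0.8,0,0,0]
    - [0,0,-1,0,0,0]
    - [0,0,-1,0,0,0]
    - [0,0,0,0,0,0]
  fingers: 48

```text
time: 13.3
ee_pos: [0.4579, -0.3118, 0.138]
eef_rot: [0.737, 0.676, 0.001, 0.003]
ft_force: [-0.3, 0.5, -0.7]
width: 0.0481
grip_force: 0.0
```

```bash
python3 - <<'E'
from h import *
from bench import viewer
c=viewer.camera('scene');w=world(c);m=(w[...,2]>.045)&(w[...,2]<.07)&(np.hypot(w[...,0]-.456,w[...,1]+.31)<.07)&(c['pixels'].min(-1)>100)
print(np.median(w[m][:,2]),cv2.minAreaRect((w[m][:,:2]*1e3).astype(np.float32)))
go(.6765,-.066,.132,85)
E
```

```text
0.0577645946392632 ((458.2708435058594, -309.74517822265625), (79.62496185302734, 31.9615478515625), 83.60368347167969)
t 13.35 pos [ 0.4571 -0.311   0.1361] z-axis [ 3.1e-03 -6.0e-04 -1.0e+00] closing -5.0 turn_z units 11.25 shift units [ 4.929 -6.581  0.08 ] w 0.0481 q7 0.60
```

The box stands on the tray floor: its top is at 58 mm, as it should be. Next is the large jar.

Request:
carry_out:
  moves:
    - [0,0,-0.5,0,0,0.95]
    - [0,0,0,0,0,0.95]
    - [0,0,0,0,0,0.95]
    - [0,0,0,0,0,0.95]
    - [0,0,0,0,0,0.95]
    - [0,0,0,0,0,0.95]
    - [0,0,0,0,0,0.95]
    - [0,0,0,0,0,0.95]
    - [0,0,0,0,0,0.95]
    - [0,0,0,0,0,0.95]
    - [0,0,0,0,0,0.95]
    - [0,0,0,0,0,0.8]
    - [0.62,-0.82,0,0,0,0]
    - [0.62,-0.82,0,0,0,0]
    - [0.62,-0.82,0,0,0,0]
    - [0.62,-0.82,0,0,0,0]
    - [0.62,-0.82,0,0,0,0]
    - [0.62,-0.82,0,0,0,0]
    - [0.62,-0.82,0,0,0,0]
    - [0.59,-0.84,0,0,0,0]
  fingers: 80

```text
time: 15.85
ee_pos: [0.6759, -0.0645, 0.1532]
eef_rot: [0.999, -0.044, -0.001, 0.0]
ft_force: [1.5, -1.2, 0.2]
width: 0.0799
grip_force: 0.0
```

```bash
python3 - <<'E'
from h import *
from bench import viewer
go(.6765,-.066,.010,85)
c=viewer.camera('wrist');w=world(c)
m=(w[...,2]>.079)&(w[...,2]<.093)&(np.hypot(w[...,0]-.676,w[...,1]+.066)<.04)&(c['pixels'].min(-1)>100)
print(m.sum(),np.median(w[m][:,2]),cv2.minEnclosingCircle((w[m][:,:2]*1e3).astype(np.float32)))
E
```

```text
t 15.85 pos [ 0.6759 -0.0645  0.1532] z-axis [-0.0018 -0.     -1.    ] closing -95.0 turn_z units -0.00 shift units [0.025 0.036 3.58 ] w 0.0799 q7 -1.32
3094 0.08360619934156618 ((677.6228637695312, -65.90444946289062), 25.488542556762695)
```

Request:
carry_out:
  moves:
    - [0.02,0.03,0.9,0,0,0]
    - [0,0,0.9,0,0,0]
    - [0,0,0.9,0,0,0]
    - [0,0,0.6,0,0,0]
    - [0,0,0.28,0,0,0]
    - [0,0,0,0,0,0]

```text
time: 16.65
ee_pos: [0.6758, -0.0669, 0.0106]
eef_rot: [0.999, -0.044, -0.001, 0.0]
ft_force: [-0.1, 0.0, 0.9]
width: 0.0799
grip_force: 0.0
```

Request:
carry_out:
  moves:
    - [0,0,0,0,0,0]
    - [0,0,0,0,0,0]
    - [0,0,0,0,0,0]
    - [0,0,0,0,0,0]
    - [0,0,0,0,0,0]
  fingers: 40
  force: 18

```text
time: 17.27
ee_pos: [0.6766, -0.0667, 0.0116]
eef_rot: [0.999, -0.043, 0.0, -0.0]
ft_force: [-0.6, -0.2, 2.4]
width: 0.0495
grip_force: 18.0
```

```bash
python3 -c "
from h import *
go(.5215,-.3445,.130,85)"
```

```text
t 17.27 pos [ 0.6766 -0.0667  0.0116] z-axis [ 4.e-04  2.e-04 -1.e+00] closing -95.0 turn_z units 0.00 shift units [-3.255  7.255 -2.964] w 0.0495 q7 -1.25
```

Request:
carry_out:
  moves:
    - [0,0,-0.4,0,0,0]
    - [0,0,-0.9,0,0,0]
    - [0,0,-0.9,0,0,0]
    - [0,0,-0.8,0,0,0]
    - [-0.2,0.5,0,0,0,0]
    - [-0.4,0.9,0,0,0,0]
    - [-0.4,0.9,0,0,0,0]
    - [-0.4,0.9,0,0,0,0]
    - [-0.4,0.9,0,0,0,0]
    - [-0.4,0.9,0,0,0,0]
    - [-0.4,0.9,0,0,0,0]
    - [-0.4,0.9,0,0,0,0]
    - [-0.2,0.4,0,0,0,0]
    - [-0.05,0.05,0,0,0,0]
    - [0,0,0.8,0,0,0]
    - [0,0,0.8,0,0,0]
    - [0,0,0.2,0,0,0]
    - [0,0,0,0,0,0]

```text
time: 19.52
ee_pos: [0.5222, -0.3436, 0.0594]
eef_rot: [0.999, -0.043, -0.0, -0.0]
ft_force: [0.3, -1.7, -0.7]
width: 0.0498
grip_force: 18.0
```

```bash
python3 - <<'E'
from h import *
from bench import viewer
go(.522,-.3445,.0146,85)
c=viewer.camera('wrist');cv2.imwrite('pics/w4.png',c['pixels'][...,::-1])
E
```

```text
t 19.52 pos [ 0.5222 -0.3436  0.0594] z-axis [-3.e-04  3.e-04 -1.e+00] closing -94.9 turn_z units 0.01 shift units [-0.003  0.023  1.119] w 0.0498 q7 -0.78
```

View pics/w4.png

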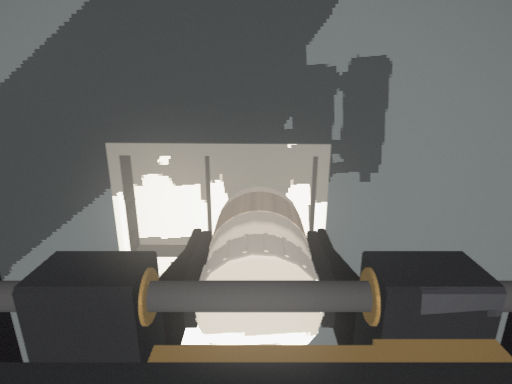

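The jar's foot (columns 218–302) lies between the bigger compartment's walls (212–313). Lowering it.

Request:
carry_out:
  moves:
    - [0,0.02,0.4,0,0,0]
    - [0,0,0.4,0,0,0]
    - [0,0,0.18,0,0,0]
    - [0,0,0.08,0,0,0]
    - [0,0,0.03,0,0,0]
    - [0,0,0.01,0,0,0]
    - [0,0,0,0,0,0]

```text
time: 20.45
ee_pos: [0.5218, -0.3453, 0.0155]
eef_rot: [0.999, -0.043, 0.0, 0.0]
ft_force: [-0.1, 0.8, -1.0]
width: 0.0496
grip_force: 18.0
```

Request:
carry_out:
  moves:
    - [0,0,0.015,0,0,0]
    - [0,0,0.015,0,0,0]
    - [0,0,0,0,0,0]

```text
time: 20.82
ee_pos: [0.5218, -0.3452, 0.0145]
eef_rot: [0.999, -0.043, 0.0, -0.0]
ft_force: [-1.6, 1.0, 4.9]
width: 0.0497
grip_force: 18.0
```

Request:
carry_out:
  moves:
    - [0,0,0,0,0,0]
    - [0,0,0,0,0,0]
    - [0,0,0,0,0,0]
    - [0,0,-0.3,0,0,0]
    - [0,0,-0.8,0,0,0]
    - [0,0,-1,0,0,0]
    - [0,0,-1,0,0,0]
    - [0,0,-0.4,0,0,0]
    - [0,0,0,0,0,0]
  fingers: 64

```text
time: 21.95
ee_pos: [0.522, -0.3454, 0.1549]
eef_rot: [0.999, -0.043, 0.001, 0.0]
ft_force: [-0.4, 0.1, -0.8]
width: 0.0642
grip_force: 0.0
```

```bash
python3 - <<'E'
from h import *
from bench import viewer
c=viewer.camera('scene');w=world(c);m=(w[...,2]>.08)&(w[...,2]<.1)&(np.hypot(w[...,0]-.52,w[...,1]+.345)<.05)&(c['pixels'].min(-1)>100)
print(np.median(w[m][:,2]),cv2.minEnclosingCircle((w[m][:,:2]*1e3).astype(np.float32)))
go(.5545,-.008,.150,-5)
E
```

```text
0.0879641452307306 ((522.6201782226562, -345.0549621582031), 25.21392822265625)
t 22.00 pos [ 0.5215 -0.3449  0.1536] z-axis [-0.e+00  5.e-04 -1.e+00] closing -95.0 turn_z units -11.25 shift units [8.463 0.087 0.089] w 0.0641 q7 -0.83
```

The jar stands with its top at 88 mm. Next is the dropper bottle.

Request:
carry_out:
  moves:
    - [0,0,0,0,0,-0.95]
    - [0,0,0,0,0,-0.95]
    - [0,0,0,0,0,-0.95]
    - [0,0,0,0,0,-0.95]
    - [0,0,0,0,0,-0.95]
    - [0,0,0,0,0,-0.95]
    - [0,0,0,0,0,-0.95]
    - [0,0,0,0,0,-0.95]
    - [0,0,0,0,0,-0.95]
    - [0,0,0,0,0,-0.95]
    - [0,0,0,0,0,-0.95]
    - [0.5,0,0,0,0,-0.8]
    - [1,0,0,0,0,0]
    - [1,0,0,0,0,0]
    - [1,0,0,0,0,0]
    - [1,0,0,0,0,0]
    - [1,0,0,0,0,0]
    - [1,0.08,0,0,0,0]
    - [1,0,0,0,0,0]
    - [0.9,0,0,0,0,0]
  fingers: 56

```text
time: 24.5
ee_pos: [0.5552, -0.0092, 0.1523]
eef_rot: [0.737, 0.676, -0.001, -0.001]
ft_force: [0.4, 0.7, 0.9]
width: 0.0563
grip_force: 0.0
```

```bash
python3 - <<'E'
from h import *
from bench import viewer
go(.5545,-.0085,.002,-5)
c=viewer.camera('wrist');w=world(c);cv2.imwrite('pics/w5.png',c['pixels'][...,::-1])
m=(w[...,2]>.083)&(w[...,2]<.097)&(np.hypot(w[...,0]-.554,w[...,1]+.008)<.025)
print(m.sum(),np.median(w[m][:,2]),cv2.minEnclosingCircle((w[m][:,:2]*1e3).astype(np.float32)))
E
```

```text
t 24.50 pos [ 0.5552 -0.0092  0.1523] z-axis [-2.6e-03 -1.0e-04 -1.0e+00] closing -4.9 turn_z units 0.01 shift units [ 0.017 -0.01   3.758] w 0.0563 q7 -0.06
234 0.08756636945070231 ((554.9659423828125, -7.800315856933594), 6.785458564758301)
```

View pics/w5.png

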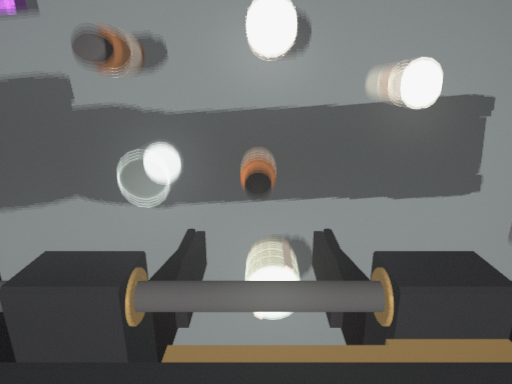

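The wrist view shows the bottle with the bulb at (258,178), on the line midway between the fingers. Its 14 mm top at about 88 mm confirms it is the dropper.

Request:
carry_out:
  moves:
    - [0.03,0,0.9,0,0,0]
    - [0,0,0.9,0,0,0]
    - [0,0,0.9,0,0,0]
    - [0,0,0.7,0,0,0]
    - [0,0,0.35,0,0,0]
    - [0,0,0,0,0,0]

```text
time: 25.3
ee_pos: [0.5553, -0.01, 0.0029]
eef_rot: [0.737, 0.676, -0.001, -0.001]
ft_force: [-0.2, -0.6, 0.0]
width: 0.0564
grip_force: 0.0
```

Request:
carry_out:
  moves:
    - [0,0,0,0,0,0]
    - [0,0,0,0,0,0]
    - [0,0,0,0,0,0]
    - [0,0,0,0,0,0]
    - [0,0,0,0,0,0]
  fingers: 24
  force: 18

```text
time: 25.92
ee_pos: [0.5565, -0.0097, 0.0045]
eef_rot: [0.737, 0.676, 0.0, 0.0]
ft_force: [-2.3, 0.6, 7.0]
width: 0.0315
grip_force: 18.0
```

```bash
python3 -c "
from h import *
go(.5273,-.2775,.130,-5)"
```

```text
t 25.93 pos [ 0.5565 -0.0097  0.0045] z-axis [ 5.e-04  4.e-04 -1.e+00] closing -5.0 turn_z units 0.00 shift units [-6.731 -0.143 -3.14 ] w 0.0315 q7 0.02
```

Request:
carry_out:
  moves:
    - [0,0,-0.4,0,0,0]
    - [0,0,-0.9,0,0,0]
    - [0,0,-0.9,0,0,0]
    - [0,0,-0.8,0,0,0]
    - [-0.5,0,0,0,0,0]
    - [-0.9,-0.02,0,0,0,0]
    - [-0.9,-0.02,0,0,0,0]
    - [-0.9,-0.02,0,0,0,0]
    - [-0.9,-0.02,0,0,0,0]
    - [-0.9,-0.02,0,0,0,0]
    - [-0.9,-0.02,0,0,0,0]
    - [-0.6,-0.02,0,0,0,0]
    - [-0.23,0,0,0,0,0]
    - [0,0,0.8,0,0,0]
    - [0,0,0.8,0,0,0]
    - [0,0,0.2,0,0,0]
    - [0,0,0,0,0,0]

```text
time: 28.05
ee_pos: [0.5276, -0.2771, 0.0525]
eef_rot: [0.737, 0.676, 0.0, -0.0]
ft_force: [-0.4, 0.5, -0.1]
width: 0.0315
grip_force: 18.0
```

```bash
python3 - <<'E'
from h import *
from bench import viewer
go(.5273,-.2775,.0075,-5)
c=viewer.camera('wrist');cv2.imwrite('pics/w6.png',c['pixels'][...,::-1])
E
```

```text
t 28.05 pos [ 0.5276 -0.2771  0.0525] z-axis [-0.e+00  2.e-04 -1.e+00] closing -5.0 turn_z units 0.01 shift units [-0.011 -0.007  1.125] w 0.0315 q7 0.53
```

View pics/w6.png

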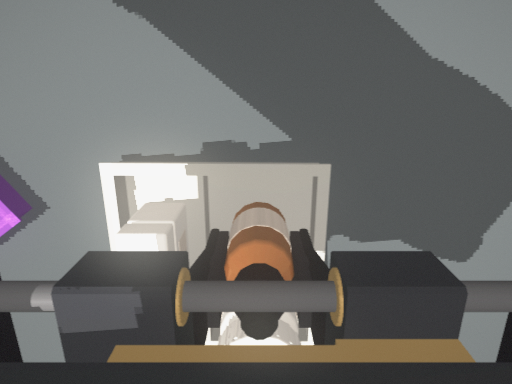

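The dropper bottle is over the smaller compartment (columns 210–313), clear of the slide box at (155,225). Lowering it.

Request:
carry_out:
  moves:
    - [0,0,0.4,0,0,0]
    - [0,0,0.4,0,0,0]
    - [0,0,0.18,0,0,0]
    - [0,0,0.08,0,0,0]
    - [0,0,0.03,0,0,0]
    - [0,0,0.01,0,0,0]
    - [0,0,0,0,0,0]

```text
time: 28.98
ee_pos: [0.5275, -0.2776, 0.0083]
eef_rot: [0.737, 0.676, 0.0, 0.0]
ft_force: [-0.4, -0.1, -0.8]
width: 0.0313
grip_force: 18.0
```

Request:
carry_out:
  moves:
    - [0,0,0.015,0,0,0]
    - [0,0,0.015,0,0,0]
    - [0,0,0,0,0,0]

```text
time: 29.35
ee_pos: [0.5276, -0.2777, 0.0076]
eef_rot: [0.737, 0.676, 0.0, 0.0]
ft_force: [-1.9, 1.6, 7.4]
width: 0.0318
grip_force: 18.0
```

Request:
carry_out:
  moves:
    - [0,0,0,0,0,0]
    - [0,0,0,0,0,0]
    - [0,0,0,0,0,0]
    - [0,0,-0.3,0,0,0]
    - [0,0,-0.8,0,0,0]
    - [0,0,-1,0,0,0]
    - [0,0,-1,0,0,0]
    - [0,0,-0.4,0,0,0]
    - [0,0,0,0,0,0]
  fingers: 46

```text
time: 30.48
ee_pos: [0.5279, -0.2777, 0.1478]
eef_rot: [0.737, 0.676, 0.001, 0.001]
ft_force: [-0.3, 0.0, 0.7]
width: 0.0458
grip_force: 0.0
```

```bash
python3 - <<'E'
from h import *
from bench import viewer
c=viewer.camera('scene');w=world(c);m=(w[...,2]>.085)&(w[...,2]<.1)&(np.hypot(w[...,0]-.528,w[...,1]+.278)<.015)
print(np.median(w[m][:,2]),cv2.minEnclosingCircle((w[m][:,:2]*1e3).astype(np.float32)))
go(.559,-.118,.150,31)
E
```

```text
0.08904998759083094 ((528.6930541992188, -275.4595031738281), 6.675499439239502)
t 30.52 pos [ 0.5272 -0.2773  0.1464] z-axis [-2.e-04  3.e-04 -1.e+00] closing -5.0 turn_z units -4.50 shift units [ 3.005  2.734 -0.09 ] w 0.0455 q7 0.49
```

The bottle stands. Now the Petri stack.

Request:
carry_out:
  moves:
    - [0,0,0,0,0,-0.9]
    - [0,0,0,0,0,-0.9]
    - [0,0,0,0,0,-0.9]
    - [0,0,0,0,0,-0.9]
    - [0,0,0,0,0,-0.9]
    - [0.7,0.65,0,0,0,0]
    - [0.8,0.75,0,0,0,0]
    - [0.8,0.75,0,0,0,0]
    - [0.7,0.58,0,0,0,0]
    - [0,0,0,0,0,0]
  fingers: 84

```text
time: 31.78
ee_pos: [0.5588, -0.1145, 0.1449]
eef_rot: [0.49, 0.872, -0.0, -0.002]
ft_force: [-0.4, -0.0, -0.5]
width: 0.0842
grip_force: 0.0
```

```bash
python3 - <<'E'
from h import *
from bench import viewer
go(.559,-.118,.010,31)
c=viewer.camera('wrist');w=world(c)
m=(w[...,2]>.055)&(w[...,2]<.07)&(np.hypot(w[...,0]-.559,w[...,1]+.118)<.035)&(c['pixels'].max(-1)>90)
print(m.sum(),np.median(w[m][:,2]),cv2.minEnclosingCircle((w[m][:,:2]*1e3).astype(np.float32)))
E
```

```text
t 31.77 pos [ 0.5588 -0.1145  0.1449] z-axis [-0.0029  0.0014 -1.    ] closing 31.3 turn_z units 0.04 shift units [-0.087 -0.036  3.372] w 0.0842 q7 0.77
3300 0.05867943456272559 ((559.6927490234375, -118.69510650634766), 28.146305084228516)
```

Request:
carry_out:
  moves:
    - [-0.07,-0.04,0.9,0,0,0]
    - [0,0,0.9,0,0,0]
    - [0,0,0.8,0,0,0]
    - [0,0,0.5,0,0,0]
    - [0,0,0.27,0,0,0]
    - [0,0,0,0,0,0]

```text
time: 32.58
ee_pos: [0.5583, -0.1225, 0.0113]
eef_rot: [0.493, 0.87, -0.001, -0.001]
ft_force: [0.1, 0.1, 0.7]
width: 0.0843
grip_force: 0.0
```

Request:
carry_out:
  moves:
    - [0,0,0,0,0,0]
    - [0,0,0,0,0,0]
    - [0,0,0,0,0,0]
    - [0,0,0,0,0,0]
    - [0,0,0,0,0,0]
  fingers: 46
  force: 15

```text
time: 33.2
ee_pos: [0.5594, -0.1216, 0.0124]
eef_rot: [0.492, 0.87, 0.0, 0.0]
ft_force: [0.2, 0.1, 2.7]
width: 0.0546
grip_force: 15.0
```

```bash
python3 -c "
from h import *
go(.5147,.2385,.130,31)"
```

```text
t 33.20 pos [ 0.5594 -0.1216  0.0124] z-axis [ 6.e-04  2.e-04 -1.e+00] closing 31.0 turn_z units 0.00 shift units [ 8.292  3.679 -2.939] w 0.0546 q7 0.83
```

Request:
carry_out:
  moves:
    - [0,0,-0.4,0,0,0]
    - [0,0,-0.9,0,0,0]
    - [0,0,-0.9,0,0,0]
    - [0,0,-0.8,0,0,0]
    - [0.5,0.2,0,0,0,0]
    - [0.9,0.4,0,0,0,0]
    - [0.9,0.4,0,0,0,0]
    - [0.9,0.4,0,0,0,0]
    - [0.9,0.4,0,0,0,0]
    - [0.9,0.4,0,0,0,0]
    - [0.9,0.4,0,0,0,0]
    - [0.9,0.4,0,0,0,0]
    - [0.9,0.4,0,0,0,0]
    - [0.4,0.2,0,0,0,0]
    - [0.15,0.08,0,0,0,0]
    - [0,0,0.8,0,0,0]
    - [0,0,0.8,0,0,0]
    - [0,0,0.2,0,0,0]
    - [0,0,0,0,0,0]

```text
time: 35.58
ee_pos: [0.5157, 0.2361, 0.0605]
eef_rot: [0.493, 0.87, -0.0, 0.0]
ft_force: [-0.6, 0.6, -1.0]
width: 0.0548
grip_force: 15.0
```

```bash
python3 - <<'E'
from h import *
from bench import viewer
go(.5147,.2365,.0154,31)
c=viewer.camera('wrist');cv2.imwrite('pics/w7.png',c['pixels'][...,::-1])
E
```

```text
t 35.58 pos [0.5157 0.2361 0.0605] z-axis [ 1.e-04 -4.e-04 -1.e+00] closing 30.9 turn_z units -0.01 shift units [ 0.022 -0.017  1.128] w 0.0548 q7 0.09
```

View pics/w7.png

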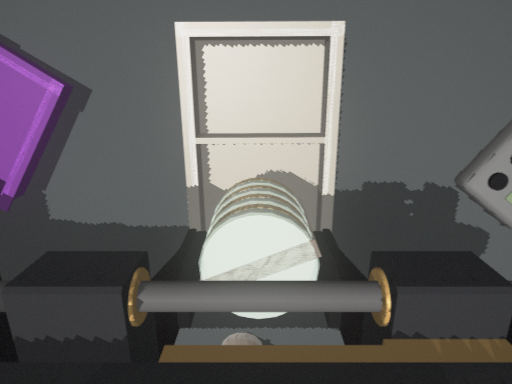

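The stack is over the bigger compartment, centred between the walls (columns 190 and 330) and clear of the divider at row 140. Lowering it.

Request:
carry_out:
  moves:
    - [0.02,-0.02,0.4,0,0,0]
    - [0,0,0.4,0,0,0]
    - [0,0,0.18,0,0,0]
    - [0,0,0.08,0,0,0]
    - [0,0,0.03,0,0,0]
    - [0,0,0.01,0,0,0]
    - [0,0,0,0,0,0]

```text
time: 36.5
ee_pos: [0.5143, 0.2374, 0.0163]
eef_rot: [0.492, 0.87, 0.0, 0.0]
ft_force: [0.3, -0.3, -1.1]
width: 0.0545
grip_force: 15.0
```

Request:
carry_out:
  moves:
    - [0,0,0.015,0,0,0]
    - [0,0,0.015,0,0,0]
    - [0,0,0,0,0,0]

```text
time: 36.88
ee_pos: [0.5143, 0.2374, 0.0154]
eef_rot: [0.492, 0.87, 0.0, 0.0]
ft_force: [-2.0, -1.4, 5.5]
width: 0.0549
grip_force: 15.0
```

Request:
carry_out:
  moves:
    - [0,0,0,0,0,0]
    - [0,0,0,0,0,0]
    - [0,0,0,0,0,0]
    - [0,0,-0.3,0,0,0]
    - [0,0,-0.8,0,0,0]
    - [0,0,-1,0,0,0]
    - [0,0,-1,0,0,0]
    - [0,0,-0.3,0,0,0]
    - [0,0,0,0,0,0]
  fingers: 70

```text
time: 38.0
ee_pos: [0.5145, 0.2375, 0.1516]
eef_rot: [0.492, 0.87, 0.001, 0.0]
ft_force: [-0.6, -0.6, 0.2]
width: 0.0698
grip_force: 0.0
```

```bash
python3 - <<'E'
from h import *
from bench import viewer
c=viewer.camera('scene');w=world(c);m=(w[...,2]>.055)&(w[...,2]<.075)&(np.hypot(w[...,0]-.5147,w[...,1]-.2385)<.04)&(c['pixels'].max(-1)>90)
print(np.median(w[m][:,2]),cv2.minEnclosingCircle((w[m][:,:2]*1e3).astype(np.float32)))
go(.5745,.108,.150,31)
E
```

```text
0.06374769152491244 ((513.7691040039062, 238.41204833984375), 28.152223587036133)
t 38.05 pos [0.5139 0.2372 0.1504] z-axis [-4.e-04 -1.e-04 -1.e+00] closing 31.0 turn_z units 0.00 shift units [-3.548 -0.364  0.009] w 0.0699 q7 0.07
```

Request:
carry_out:
  moves:
    - [-0.7,-0.09,0,0,0,0]
    - [-0.9,-0.09,0,0,0,0]
    - [-0.9,-0.09,0,0,0,0]
    - [-0.7,-0.09,0,0,0,0]
    - [-0.35,0,0,0,0,0]
    - [0,0,0,0,0,0]
  fingers: 62

```text
time: 38.8
ee_pos: [0.5748, 0.1077, 0.1499]
eef_rot: [0.493, 0.87, -0.001, -0.0]
ft_force: [0.1, 1.0, -0.1]
width: 0.0618
grip_force: 0.0
```

```bash
python3 - <<'E'
from h import *
from bench import viewer
go(.5745,.108,.009,31)
c=viewer.camera('wrist');w=world(c)
m=(w[...,2]>.055)&(w[...,2]<.07)&(np.hypot(w[...,0]-.5745,w[...,1]-.108)<.03)&(c['pixels'].max(-1)>90)
print(m.sum(),np.median(w[m][:,2]),cv2.minEnclosingCircle((w[m][:,:2]*1e3).astype(np.float32)))
E
```

```text
t 38.80 pos [0.5748 0.1077 0.1499] z-axis [-1.3e-03 -5.0e-04 -1.0e+00] closing 31.0 turn_z units -0.01 shift units [9.000e-03 3.000e-03 3.523e+00] w 0.0618 q7 0.35
1547 0.05860797846079768 ((575.3244018554688, 108.47431182861328), 19.31376075744629)
```

Request:
carry_out:
  moves:
    - [0.01,0.01,0.9,0,0,0]
    - [0,0,0.9,0,0,0]
    - [0,0,0.9,0,0,0]
    - [0,0,0.5,0,0,0]
    - [0,0,0.3,0,0,0]
    - [0,0,0,0,0,0]

```text
time: 39.6
ee_pos: [0.5745, 0.1096, 0.0103]
eef_rot: [0.492, 0.871, -0.0, -0.001]
ft_force: [-0.3, -0.4, -0.5]
width: 0.0618
grip_force: 0.0
```

Request:
carry_out:
  moves:
    - [0,0,0,0,0,0]
    - [0,0,0,0,0,0]
    - [0,0,0,0,0,0]
    - [0,0,0,0,0,0]
    - [0,0,0,0,0,0]
  fingers: 30
  force: 15

```text
time: 40.22
ee_pos: [0.5754, 0.1088, 0.0113]
eef_rot: [0.492, 0.87, 0.0, 0.0]
ft_force: [-0.8, -0.3, 4.7]
width: 0.0377
grip_force: 15.0
```

```bash
python3 -c "
from h import *
go(.4755,.3038,.130,31)"
```

```text
t 40.23 pos [0.5754 0.1088 0.0113] z-axis [ 6.e-04  4.e-04 -1.e+00] closing 31.0 turn_z units 0.00 shift units [ 5.466  0.372 -2.968] w 0.0377 q7 0.39
```

Request:
carry_out:
  moves:
    - [0,0,-0.4,0,0,0]
    - [0,0,-0.9,0,0,0]
    - [0,0,-0.9,0,0,0]
    - [0,0,-0.8,0,0,0]
    - [0.5,0.05,0,0,0,0]
    - [0.9,0.06,0,0,0,0]
    - [0.9,0.06,0,0,0,0]
    - [0.9,0.06,0,0,0,0]
    - [0.9,0.06,0,0,0,0]
    - [0.9,0.06,0,0,0,0]
    - [0.35,0.02,0,0,0,0]
    - [0.12,0,0,0,0,0]
    - [0,0,0.8,0,0,0]
    - [0,0,0.8,0,0,0]
    - [0,0,0.2,0,0,0]
    - [0,0,0,0,0,0]

```text
time: 42.22
ee_pos: [0.4756, 0.3031, 0.0593]
eef_rot: [0.493, 0.87, -0.0, 0.0]
ft_force: [-0.6, -0.4, 0.3]
width: 0.0378
grip_force: 15.0
```

```bash
python3 - <<'E'
from h import *
from bench import viewer
go(.4755,.3038,.0143,31)
c=viewer.camera('wrist');cv2.imwrite('pics/w8.png',c['pixels'][...,::-1])
E
```

```text
t 42.23 pos [0.4756 0.3031 0.0593] z-axis [ 1.e-04 -4.e-04 -1.e+00] closing 30.9 turn_z units -0.01 shift units [0.017 0.006 1.124] w 0.0378 q7 -0.06
```

View pics/w8.png

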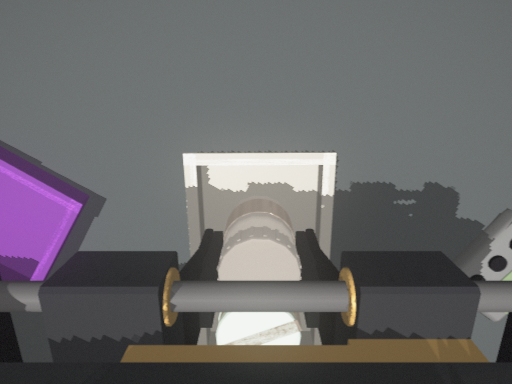

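The small jar is centred over the smaller compartment (walls at columns 195 and 325, end wall at row 160). Lowering it.

Request:
carry_out:
  moves:
    - [0.02,0,0.4,0,0,0]
    - [0,0,0.4,0,0,0]
    - [0,0,0.18,0,0,0]
    - [0,0,0.08,0,0,0]
    - [0,0,0.03,0,0,0]
    - [0,0,0.01,0,0,0]
    - [0,0,0,0,0,0]

```text
time: 43.15
ee_pos: [0.4748, 0.3047, 0.0152]
eef_rot: [0.492, 0.87, 0.0, 0.0]
ft_force: [0.1, -0.2, 0.3]
width: 0.0375
grip_force: 15.0
```

Request:
carry_out:
  moves:
    - [0,0,0.015,0,0,0]
    - [0,0,0.015,0,0,0]
    - [0,0,0,0,0,0]

```text
time: 43.52
ee_pos: [0.4748, 0.3046, 0.0142]
eef_rot: [0.492, 0.87, 0.0, 0.0]
ft_force: [-2.4, -1.5, 5.1]
width: 0.0376
grip_force: 15.0
```

Request:
carry_out:
  moves:
    - [0,0,0,0,0,0]
    - [0,0,0,0,0,0]
    - [0,0,0,0,0,0]
    - [0,0,-0.3,0,0,0]
    - [0,0,-0.8,0,0,0]
    - [0,0,-1,0,0,0]
    - [0,0,-1,0,0,0]
    - [0,0,-1,0,0,0]
    - [1,0,0,0,0,0]
    - [1,0,0,0,0,0]
    - [1,0,0,0,0,0]
    - [1,0,0,0,0,0]
    - [1,0,0,0,0,0]
    - [0,0,0,0,0,0]
    - [0,0,0,0,0,0]
  fingers: 52

```text
time: 45.4
ee_pos: [0.3722, 0.4754, 0.1782]
eef_rot: [0.492, 0.87, 0.0, 0.0]
ft_force: [0.1, -0.5, 0.7]
width: 0.0519
grip_force: 0.0
```

```bash
python3 - <<'E'
from h import *
from bench import viewer
a=viewer.camera('top')['pixels'][...,::-1]
cv2.imwrite('pics/top9.png',cv2.resize(a,(800,600)))
E
```

```text
(no output)
```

View pics/top9.png

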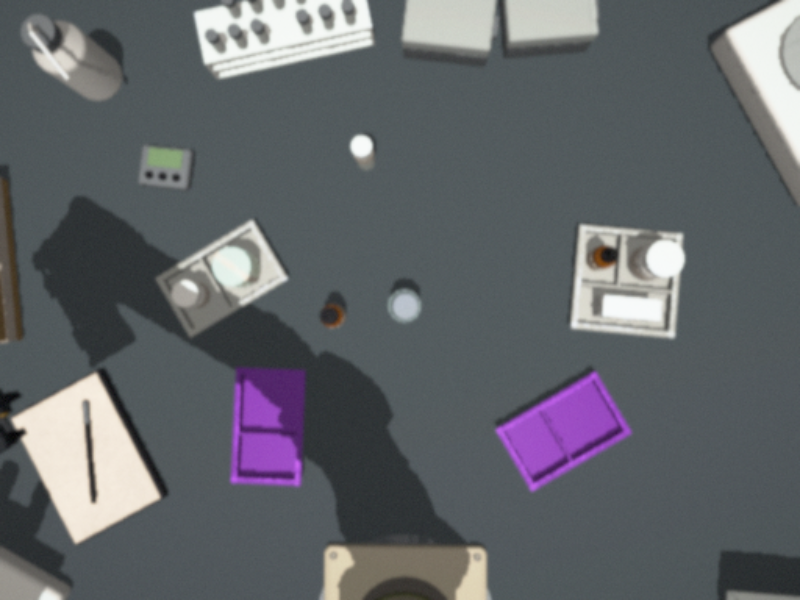

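The top view shows all five items upright in their compartments: slides (632,305), large jar (662,258), dropper (605,256), petri (232,266) and small jar (187,293). The trays, beaker, tube and screw bottle are where they were.

```bash
python3 -c "
from bench import r
print(r.close_job())"
```

```text
the job is handed in; nothing more can be done
None
```

Both kits are made up and handed in after about 45 s of robot time: all five items stand upright in their compartments, and the trays, beaker, tube and screw bottle are where they were.

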